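# Index the dividing wheel and thread its locking rod

### The job

Turn the dividing wheel anticlockwise (seen from above) until the next of its four bushes clicks in over the bush on the stand's low bracket. Then take the steel rod from the tool block, thread it down through the wheel's bush and on through the bracket's bush until its tip sticks out about 2 cm below, clear of the bench, and finish while still holding it there, so that I can tighten the thumbscrew. Keep off the soft bowl on the wheel and leave the other things on the bench where they are.

Things in the scene. Friction and masses are not known exactly. Their poses are not given: they have to be found in the camera images.
- stand: Cast stand of a potter's dividing wheel, bolted down, never moves. Origin on the bench, on the wheel's vertical axis; z up; -x points along its one low bracket, 16 mm wide, top 69 mm above the bench, which ends 120 mm from the axis in a bush (upright tube, brass mouth) with a thumbscrew outside. Round foot 166 mm across, up to 22 mm high; column 44 mm thick.
- low_bush (a point): Centre of the flared brass upper mouth of the bracket's bush, 74 mm above the bench, 120 mm from the wheel's axis. Upright tube open at both ends: bore 15 mm, widening to about 23 mm over the top 6 mm; its lower end is 50 mm above the bench, with nothing under it.
- wheel_head (a joint): Turn of the wheel head, rad, growing anticlockwise from above; no end stops; starts at 0.42 to 1.12. A sprung ball catches it wherever one of its four bushes is over the bracket's bush: 0, 1.571, .. (next: 1.571). From 0.36 to 0.15 before a catch it needs about 1.5 N at a bush; let go within 0.1 of it, it snaps in and centres itself; elsewhere it turns with about 0.2 N and stays where left.
- lug_bush (a point): Centre of the brass mouth of the wheel bush that comes over the bracket next (anticlockwise); 120 mm above the bench and from the axis. Open tube 92 to 120 mm above the bench, outside 27 mm (35 at the flared rim, top 6 mm), bore 16 mm, about 24 at the mouth; on a spoke 15 mm wide. Grip it from above, a finger on each side of the spoke, or push it. 32 mm free from it to the disc.
- bowl_on_wheel: Soft upturned clay bowl, 122 mm wide, 61 mm high, standing loose in the middle of the wheel's 147 mm disc; origin under its centre, on the disc's top 105.5 mm above the bench. From the disc four spokes, 90 degrees apart, carry one bush each.
- tool_block: Wooden tool block, 66 x 176 x 45 mm, heavy, does not move; origin under its centre. Five holes: the locking rod stands in the one 60 mm from the centre towards its -y end; three slender clay tools and a pencil stand (fixed) at the other end, 15 to 66 mm from the centre towards +y, up to 196 mm above the bench.
- rod: The locking rod: plain straight steel rod, 12 mm thick, 180 mm long, about 0.16 kg, standing upright in the tool block in a 14 mm hole, its lower end 6 mm above the bench. Origin at the centre of its lower tip, z up along the rod. The lowest 12 mm taper to 5 mm.
- rod_top (a point): Centre of the rod's upper end, 180 mm from its tip.
- vase_tall: Bystander: leather-hard clay candlestick vase, 326 mm tall on a 160 mm foot, at the back left; origin under its centre.
- vase_short: Bystander: slim leather-hard clay bottle, 75 mm wide, 270 mm tall, at the back right; origin under its centre.
- plaster_stamp_1: Bystander: white plaster roller stamp lying down, 27 x 48 x 26 mm, front right; origin under its centre.
- glaze_jar_1: Bystander: white jar with a round lid, 52 mm wide, 68 mm tall, left; origin under its centre.
- glaze_jar_3: Bystander: white jar with a round lid, 52 mm wide, 68 mm tall, left, behind the other; origin under its centre.
- masking_tape: Bystander: roll of tape lying flat, 102 mm across, 24 mm high, at the back in the middle; origin under its centre.
- wood_rib: Bystander: flat oval wooden rib, 64 x 110 x 8 mm, at the front edge in the middle; origin under its centre.

How it is judged:
By the outcome, as a careful person would: the job done as asked, in the order asked, and still so for the second after the job is handed in, while the arm keeps its last pose, push and grip.
It also fails if it takes over 67 s, if anything falls off the work surface, if the arm or the gripper's body presses on something with over 40 N, if the wrist force passes 120 N, or if a joint passes its speed limit or range.

### The arm

A 6-joint arm with a two-finger parallel gripper is mounted at the origin on a cart in front of the work surface, level with it; the furniture and walls round the work are solid. World frame = base frame: x ahead of the robot, y to its left, z up, the work surface at z = 0. Lengths are in m, angles in degrees, forces in N, time in s.
With the tool pointing down it reaches from about 0.4 to 0.825 m from the base axis. Payload 7 kg.
Tool frame: the origin (TCP) lies midway between the tips of the shut fingers; the grasp point (between the pads) lies 19 mm behind it; z points along the fingers, y is the line along which they close (so a half turn about z gives the same grasp; the last joint's range is limited). The gripper opens to 88 mm and grips with 3 to 60 N. Pads are 19 mm wide; open, the fingers measure 130 mm over their backs; the gripper's body (78 mm by 193 mm) begins 47 mm behind the grasp point.
Start: joints at [-50.93, 20.546, 0.682, 0, -70.136, -16.507], TCP at [0.259, -0.623, 0.227] pointing down, gripper open.
Joint ranges: [-176.03, 176.03], [-82.01, 121.73], [-58.28, 71.71], [-173.87, 95.51], [-174.79, -0.11], [-173.66, 173.66]. Speed limits (degrees/s): [136.94, 136.94, 172.46, 180, 180, 180].

### API

Orientations are given as [roll, pitch, yaw] about the fixed x, y, z axes, in that order (R = Rz(yaw) Ry(pitch) Rx(roll)).
In Python, from station import ctrl gives the robot as it stands.
- The arm moves only by the tool shift_gripper, called after "Emit:" as name(argument=value, ...), one argument or row to a line, values as JSON. Schema: {"type":"object","properties":{"offsets":{"type":"array","items":{"type":"number"},"minItems":7,"maxItems":56},"only":{"type":"string"},"quiet":{"type":"boolean"},"lines":{"type":"string"}},"required":["offsets"],"additionalProperties":false}. offsets is one flat list of numbers that holds 1 to 8 rows one after another, with no inner brackets; each row has 7 numbers: the opening from 0.0 (shut) to 1.0 (fully open), then dx, dy, dz in shares of the most that a row can go, 1 being 50 mm, then a rotation vector rx, ry, rz in units of 4 degrees; each row shifts and turns the commanded pose from where the row before left it, along the tool's axes as they then stand; what a row does not reach is not made up. A row lasts 1/10 s, in which the tool goes at most 0.05 m and 8.59 degrees, less where a joint would pass 70% of its speed; a pose out of reach is approached as far as the arm can. The fingers move at their own pace and stop on an object; the grip force is fixed at half the most. Time passes only in rows, so rows that do not move let the fingers close. The tool returns the time, the measured TCP pose, the force, the opening and the grip force at its end. only (a regular expression) keeps the lines of the reply that match it, lines (a string "A,B") keeps lines A to B, and quiet returns only ok. Input that does not fit is refused with a message, and nothing moves.
- ctrl.get_obs(): the state, without advancing time (a new reading comes with each control period).
- ctrl.camera(name): name is "scene" or "side" or "wrist"; returns a dict with "img" (420x560x3 uint8, red, green, blue), "fx", "fy", "cx", "cy" (pixels), "camera_from_world" (4x4, takes a point from world to camera coordinates). Camera axes: x right, y up, looking along -z (the intrinsics and any distortion apply to the point x, -y, -z); pixel columns grow to the right and rows downward; lengths in m; the calibration is good to about 2 mm. A picture is of the moment at which its call begins. There is no depth.
- ctrl.job_done(): hands the job in; it is judged then, once.
The state is a dict: "time_s": time; "qpos": joint angles; "joint_vel": joint speeds; "tau": joint torques, N m; "position": TCP position; "eef_rot": TCP orientation; "force": force on the tool from outside, world axes, zero at the start; "moment": the same for the moment, N m; "width": opening from 0.0 (shut) to 1.0 (fully open); "grip_force": force on a finger pad.
Only numpy, scipy, OpenCV 4.12 (cv2) and the standard library are available. Lean on these libraries where they do the work, as an engineer would, in place of code of your own. Each camera call takes 0.05 s, during which the arm holds its last target. There are 200 camera calls.

## Working session

There is one attempt and no reset: what is moved stays moved. The work goes in short steps, Python scripts to look and compute and a tool call to move; the robot and the scene stay as the last step left them, time stands still between calls to the robot, and variables do not carry over. Pictures are saved under pics/ and viewed, at most 10 in all, crops included, and the job is handed in when it is done.

```bash
ls; mkdir -p pics; python3 - <<'E'
from station import ctrl
import cv2
for n in ["scene","side"]:
    c=ctrl.camera(n); cv2.imwrite(f"pics/{n}0.png",c["img"][:,:,::-1])
    print(n,c["fx"],c["fy"],c["cx"],c["cy"],c["camera_from_world"].tolist() if hasattr(c["camera_from_world"],'tolist') else c["camera_from_world"],[k for k in c])
print(ctrl.get_obs())
E
```

```text
pics
station.py
scene 410.7941465559365 410.7941465559365 280.777671531771 212.91799346049928 [[-0.8694170112397236, -0.4937339862428552, 0.01846107785927359, 0.4787792414187888], [0.23290818143578923, -0.3766032029249715, 0.8966179825136936, -0.22123802327094663], [-0.43573826959226286, 0.7838346626523942, 0.4424199159592022, -1.1896422475428392], [0.0, 0.0, 0.0, 1.0]] ['img', 'fx', 'fy', 'cx', 'cy', 'camera_from_world']
side 389.52847022408946 389.52847022408946 284.2630162843414 202.7389690103613 [[0.9978624147533948, 0.06198864437884523, 0.02068838298653555, -0.516421025243655], [-0.04415836545222644, 0.40622946475092914, 0.9127034900386664, -0.12398208948318142], [0.0481730213201552, -0.9116660737003693, 0.4080984318527104, -1.1566890700697405], [0.0, 0.0, 0.0, 1.0]] ['img', 'fx', 'fy', 'cx', 'cy', 'camera_from_world']
{'time_s': 0.1, 'qpos': array([-5.09281701e+01,  2.05870343e+01,  6.40045300e-01, -1.67075578e-02,
       -7.01355811e+01, -1.65056587e+01]), 'joint_vel': array([-0.00786239, -0.00078944,  0.05622111,  0.0286661 ,  0.08178273,
       -0.08063053]), 'tau': array([-7.59136801e-04, -5.84161556e+01,  2.93751687e+01,  7.01552957e+00,
        1.01834658e-02, -5.82473717e-05]), 'position': array([ 0.25882733, -0.62294493,  0.22573073]), 'eef_rot': array([ 1.79916370e+02, -8.40114311e-03, -1.57439511e+02]), 'force': array([-0.41959667,  0.13226711,  0.15394729]), 'moment': array([ 0.04164722, -0.01973722, -0.03607841]), 'grip_force': 0.0, 'width': 1.001020431051167}
```
View pics/scene0.png

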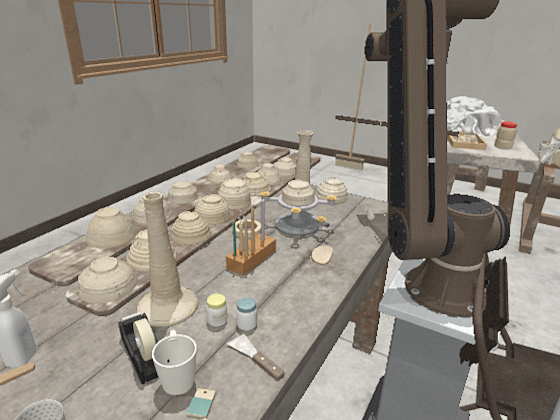

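View pics/side0.png

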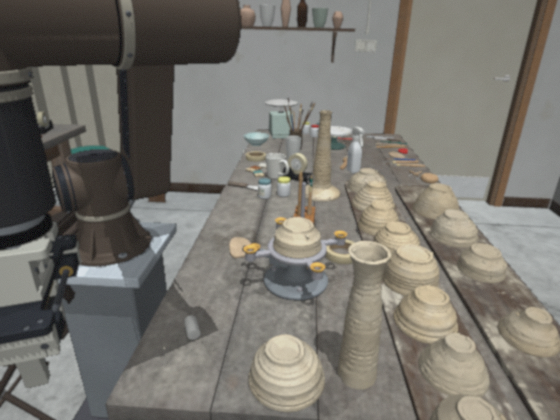

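Scene: wheel at about (298,215), tool block (250,250), rod probably (263,210). Side: wheel (298,255), bushes with orange mouths at (252,247), (340,235), (318,267), (281,221). I'll zoom in.

```bash
cat > h.py <<'E'
import cv2,numpy as np
from station import ctrl
def crop(img,x0,y0,x1,y1,s,name):
    a=cv2.resize(img[y0:y1,x0:x1,::-1],None,fx=s,fy=s,interpolation=cv2.INTER_CUBIC)
    for x in range((x0//10+1)*10,x1,10):
        u=int((x-x0+.5)*s); cv2.line(a,(u,0),(u,8 if x%50 else 16),(0,0,255),1)
        if x%20==0: cv2.putText(a,str(x),(u-12,22),0,.4,(0,0,255),1)
    for y in range((y0//10+1)*10,y1,10):
        v=int((y-y0+.5)*s); cv2.line(a,(0,v),(8,v),(0,0,255),1)
        if y%20==0: cv2.putText(a,str(y),(10,v+4),0,.4,(0,0,255),1)
    cv2.imwrite(f"pics/{name}.png",a)
def project(c,P):
    P=np.atleast_2d(P); T=np.array(c["camera_from_world"])
    q=P@T[:3,:3].T+T[:3,3]
    return np.c_[c["cx"]+c["fx"]*q[:,0]/-q[:,2], c["cy"]-c["fy"]*q[:,1]/-q[:,2]]
def onplane(c,u,v,z):
    T=np.array(c["camera_from_world"]);R=T[:3,:3];o=-R.T@T[:3,3]
    d=R.T@np.array([(u-c["cx"])/c["fx"],-(v-c["cy"])/c["fy"],-1]); return o+d*(z-o[2])/d[2]
E
python3 - <<'E'
from h import *
i=ctrl.camera("scene")["img"]; crop(i,210,165,370,285,4.9,"s1")
i=ctrl.camera("side")["img"]; crop(i,225,140,365,310,3.5,"d1")
E
```

View pics/s1.png

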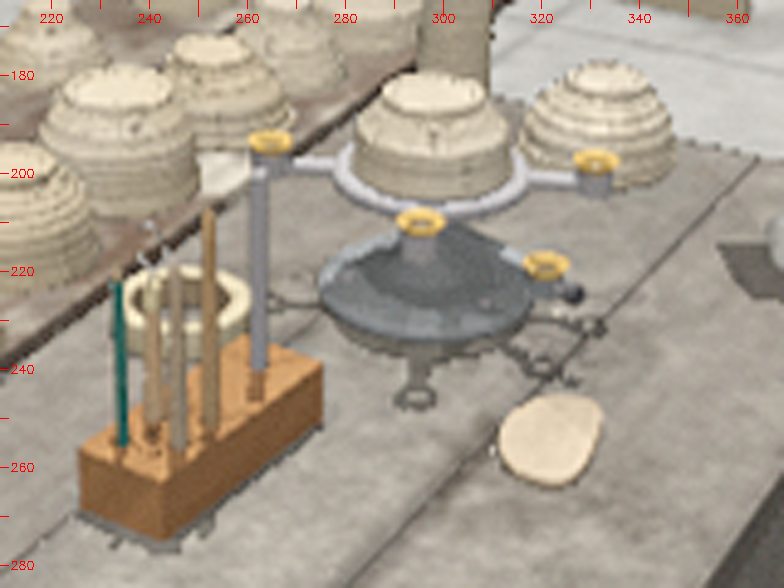

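View pics/d1.png

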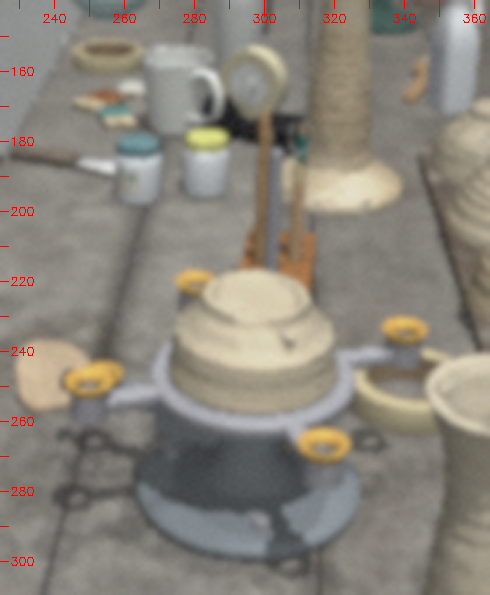

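```bash
python3 - <<'E'
from h import *
s=ctrl.camera("scene"); d=ctrl.camera("side")
sp={'A':(265,193.3),'B':(331.5,197.2),'C':(295.7,210)}
for k,p in sp.items(): print('s',k,onplane(s,*p,.12).round(4))
print('s low',onplane(s,321.5,219,.074).round(4))
for p in [(317,267),(249.5,249),(340,234.5),(280,220)]: print('d',p,onplane(d,*p,.12).round(4))
print('d low',onplane(d,259,246,.074).round(4))
print('rod top s',onplane(s,262.2,199.5,.186),'d',onplane(d,303,182,.186))
print('rod at block s',onplane(s,262,243,.045))
for p in [(226.5,256.5),(243,263.5),(275,239)]: print('block corner',onplane(s,*p,.045))
E
```

```text
s A [ 0.6643 -0.0797  0.12  ]
s B [ 0.4446 -0.1759  0.12  ]
s C [ 0.5048 -0.0154  0.12  ]
s low [ 0.4389 -0.0843  0.074 ]
d (317, 267) [ 0.6023 -0.2459  0.12  ]
d (249.5, 249) [ 0.4444 -0.1845  0.12  ]
d (340, 234.5) [ 0.663  -0.0915  0.12  ]
d (280, 220) [ 0.505  -0.0252  0.12  ]
d low [ 0.4552 -0.0909  0.074 ]
rod top s [0.56718894 0.09513709 0.186     ] d [0.56267644 0.09831147 0.186     ]
rod at block s [0.55369791 0.11842465 0.045     ]
block corner [0.60277091 0.24243993 0.045     ]
block corner [0.53859457 0.24831455 0.045     ]
block corner [0.53106561 0.07448918 0.045     ]
```

```bash
cat >> h.py <<'E'
def orange(c,x0,y0,x1,y1,show=True):
    hsv=cv2.cvtColor(np.ascontiguousarray(c["img"]),cv2.COLOR_RGB2HSV)
    m=cv2.inRange(hsv,(14,120,120),(30,255,255)); k=np.zeros_like(m);k[y0:y1,x0:x1]=m[y0:y1,x0:x1]
    n,_,st,ce=cv2.connectedComponentsWithStats(k,connectivity=8)
    return [((s[0]+s[2]/2-.5,s[1]+s[3]/2-.5),tuple(s)) for s in st[1:] if s[4]>8]
E
python3 - <<'E'
from h import *
from scipy.optimize import least_squares
s=ctrl.camera("scene"); d=ctrl.camera("side")
so=orange(s,240,180,350,230); do=orange(d,225,210,365,290)
for o in so+do: print(o)
S={'A':(265,193.3),'B':(331.5,197.2),'C':(295.7,210)}
D={'A':(340,234),'B':(249.5,249),'C':(280.5,219.5),'F':(317,266.5)}
off={'C':0,'B':90,'F':180,'A':270}
def f(p,full=False):
    r=[]
    P=lambda a,z:np.array([p[0]+.12*np.cos(np.radians(a)),p[1]+.12*np.sin(np.radians(a)),z])
    for c,L in((s,S),(d,D)):
        for k,uv in L.items(): r+=list(project(c,P(p[2]+off[k],.12))[0]-uv)
    r+=list(project(s,P(p[3],.074))[0]-(321.5,219))
    return np.array(r)
r=least_squares(f,[.554,-.132,113,159]); print(r.x); print(r.fun.reshape(-1,2).round(1))
E
```

```text
((np.float64(265.0), np.float64(194.0)), (np.int32(262), np.int32(193), np.int32(7), np.int32(3), np.int32(15)))
((np.float64(331.0), np.float64(198.0)), (np.int32(328), np.int32(197), np.int32(7), np.int32(3), np.int32(15)))
((np.float64(295.5), np.float64(210.5)), (np.int32(292), np.int32(209), np.int32(8), np.int32(4), np.int32(20)))
((np.float64(321.5), np.float64(219.0)), (np.int32(318), np.int32(217), np.int32(8), np.int32(5), np.int32(19)))
((np.float64(309.0), np.float64(215.0)), (np.int32(305), np.int32(210), np.int32(9), np.int32(11), np.int32(48)))
((np.float64(279.5), np.float64(220.0)), (np.int32(276), np.int32(218), np.int32(8), np.int32(5), np.int32(25)))
((np.float64(340.0), np.float64(234.0)), (np.int32(335), np.int32(231), np.int32(11), np.int32(7), np.int32(44)))
((np.float64(251.5), np.float64(247.5)), (np.int32(244), np.int32(243), np.int32(16), np.int32(10), np.int32(88)))
((np.float64(317.5), np.float64(267.0)), (np.int32(311), np.int32(263), np.int32(14), np.int32(9), np.int32(72)))
[ 5.54321952e-01 -1.32305412e-01  1.13523529e+02  1.58977648e+02]
[[ 0.7 -0.4]
 [ 0.6 -0.4]
 [ 0.5 -0.9]
 [ 0.3 -0.8]
 [ 0.2 -0.9]
 [ 0.1  0. ]
 [-0.1 -0.4]
 [-0.3 -0.8]]
```

Fit: wheel axis (0.554,-0.132), next bush C at 113.5° → (0.506,-0.022), bracket bush at 159° → (0.442,-0.089). Turn the tool first.

Units first: shifts go in shares of 50 mm and turns go in units of 4 degrees. So -8.5 degrees is -2.125.

```bash
cat > go.py <<'E'
import sys,numpy as np
from station import ctrl
from scipy.spatial.transform import Rotation as R
o=ctrl.get_obs(); r=R.from_euler('xyz',o["eef_rot"],degrees=True)
x,y,z,yaw=map(float,sys.argv[1:5]); t=R.from_euler('xyz',[180,0,yaw],degrees=True)
print("t",o["time_s"],"pos",o["position"].round(4),"rpy",o["eef_rot"].round(1),"q",o["qpos"].round(0))
print("tool shift",r.inv().apply(np.array([x,y,z])-o["position"]).round(4),"rotvec",(r.inv()*t).as_rotvec(degrees=True).round(2))
E
```

Emit:
shift_gripper(
  offsets=[1,0,0,0,0,0,-2.125,1,0,0,0,0,0,-2.125,1,0,0,0,0,0,-2.125,1,0,0,0,0,0,-2.125,1,0,0,0,0,0,-2.125,1,0,0,0,0,0,-2.125,1,0,0,0,0,0,-2.125,1,0,0,0,0,0,-2.125],
)

```text
time_s: 1.2
position: [0.259, -0.6233, 0.2265]
eef_rot: [180.0, 0.0, -89.1]
force: [0.1, -1.1, -0.2]
width: 1.003
grip_force: 0.0
```

Emit:
shift_gripper(
  offsets=[1,0,0,0,0,0,-2.125,1,0,0,0,0,0,-2.125,0.7,0,0,0,0,0,-1.5,0.7,0,0,0,0,0,0],
)

```text
time_s: 1.6
position: [0.259, -0.6233, 0.2265]
eef_rot: [-180.0, 0.0, -66.4]
force: [-0.9, -0.2, 0.0]
width: 0.877
grip_force: 0.0
```

```bash
python3 go.py .5064 -.0223 .2 -66.5
```

```text
t 1.6 pos [ 0.259  -0.6233  0.2265] rpy [-180.     0.   -66.4] q [-51.  21.   1.  -0. -70.  75.]
tool shift [-0.4513 -0.4677  0.0266] rotvec [-0.    0.    0.15]
```

Emit:
shift_gripper(
  offsets=[0.7,-0.4,-0.4,0,0,0,0,0.7,-0.5,-0.52,0,0,0,0,0.7,-0.5,-0.52,0,0,0,0,0.7,-0.5,-0.52,0,0,0,0,0.7,-0.5,-0.52,0,0,0,0,0.7,-0.5,-0.52,0,0,0,0,0.7,-0.5,-0.52,0,0,0,0,0.7,-0.5,-0.52,0,0,0,0],
)

```text
time_s: 2.4
position: [0.3665, -0.3625, 0.2268]
eef_rot: [-180.0, -0.0, -66.7]
force: [1.1, 0.8, 0.2]
width: 0.697
grip_force: 0.0
```

Emit:
shift_gripper(
  offsets=[0.7,-0.5,-0.52,0,0,0,0,0.7,-0.5,-0.52,0,0,0,0,0.7,-0.5,-0.52,0,0,0,0,0.7,-0.5,-0.52,0,0,0,0,0.7,-0.5,-0.52,0,0,0,0,0.7,-0.5,-0.52,0,0,0,0,0.7,-0.5,-0.52,0,0,0,0,0.7,-0.5,-0.52,0,0,0,0],
)

```text
time_s: 3.2
position: [0.4772, -0.0959, 0.2269]
eef_rot: [-180.0, -0.0, -66.6]
force: [0.9, 0.4, 0.4]
width: 0.699
grip_force: 0.0
```

Emit:
shift_gripper(
  offsets=[0.7,-0.5,-0.52,0,0,0,0,0.7,-0.3,-0.32,0,0,0,0,0.7,0,0,0,0,0,0,0.7,0,0,0,0,0,0],
)

```text
time_s: 3.6
position: [0.4994, -0.0435, 0.2265]
eef_rot: [180.0, 0.0, -66.5]
force: [-0.2, 0.5, -0.1]
width: 0.702
grip_force: 0.0
```

```bash
python3 go.py .5064 -.0223 .2 -66.5
python3 - <<'E'
from h import *
c=ctrl.camera("wrist"); cv2.imwrite("pics/w1.png",c["img"][:,:,::-1])
for n,a,z in(("C",113.5,.12),("low",159,.074),("A",23.5,.12),("B",203.5,.12)):
    P=[.5543+.12*np.cos(np.radians(a)),-.1323+.12*np.sin(np.radians(a)),z]; print(n,project(c,P).round(1))
E
```

```text
t 3.6 pos [ 0.4994 -0.0435  0.2265] rpy [180.    0.  -66.5] q [ 18.   4. -21.  -0. -65.   6.]
tool shift [-0.0167 -0.0149  0.0265] rotvec [ 0.01  0.   -0.  ]
C [[265.9 227.3]]
low [[351.  179.1]]
A [[114.1  86.5]]
B [[413.3  86.3]]
```

View pics/w1.png

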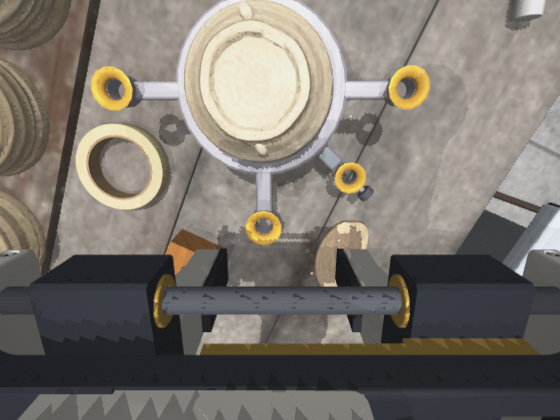

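The wrist view shows bushes at C (264,227), A (112,89), B (409,88), bracket bush (350,179), matching my predictions to about 2 mm. Now straddle C.

Emit:
shift_gripper(
  offsets=[0.7,-0.33,-0.3,0,0,0,0,0.7,0,0,0.6,0,0,0,0.7,0,0,0.6,0,0,0,0.7,0,0,0.6,0,0,0,0.7,0,0,0.5,0,0,0,0.7,0,0,0.24,0,0,0,0.5,0,0,0,0,0,0,0.5,0,0,0,0,0,0],
)

```text
time_s: 4.45
position: [0.5072, -0.0231, 0.1005]
eef_rot: [-179.9, -0.0, -66.5]
force: [-1.1, 0.9, -0.1]
width: 0.577
grip_force: 0.0
```

Emit:
shift_gripper(
  offsets=[0.48,0,0,0,0,0,0,0.48,0,0,0,0,0,0],
)

```text
time_s: 4.65
position: [0.5073, -0.0226, 0.1008]
eef_rot: [-179.9, -0.0, -66.4]
force: [0.7, 0.4, 0.4]
width: 0.488
grip_force: 0.0
```

```bash
python3 go.py .5064 -.0223 .1 -66.5
```

```text
t 4.65 pos [ 0.5073 -0.0226  0.1008] rpy [-179.9   -0.   -66.4] q [ 20.  12. -30.   0. -48.   4.]
tool shift [-0.0007  0.0007  0.0008] rotvec [-0.13 -0.02  0.06]
```

Emit:
shift_gripper(
  offsets=[0.48,0,0.06,0,0,0,-0.35,0.48,0.004,0.12,0,0,0,-0.725,0.48,0.006,0.17,0,0,0,-1.025,0.48,0.006,0.17,0,0,0,-1.025,0.48,0.006,0.17,0,0,0,-1.025,0.48,0.006,0.17,0,0,0,-1.025,0.48,0.006,0.17,0,0,0,-1.025,0.48,0.006,0.17,0,0,0,-1.025],
)

```text
time_s: 5.45
position: [0.4596, -0.0594, 0.1]
eef_rot: [-179.9, -0.0, -37.3]
force: [2.5, 1.3, 0.2]
width: 0.481
grip_force: 0.6
```

Emit:
shift_gripper(
  offsets=[0.48,0.006,0.17,0,0,0,-1.025,0.48,0.006,0.17,0,0,0,-1.025,0.48,0.006,0.17,0,0,0,-1.025,0.48,0.004,0.12,0,0,0,-0.725,0.48,0.002,0.08,0,0,0,-0.5,0.48,0,0,0,0,0,0,0.48,0,0,0,0,0,0],
)

```text
time_s: 6.15
position: [0.4427, -0.0903, 0.0999]
eef_rot: [-180.0, -0.0, -20.4]
force: [0.7, -1.1, 0.5]
width: 0.482
grip_force: 0.0
```

```bash
python3 go.py .4423 -.0893 .1 -21
python3 - <<'E'
from h import *
s=ctrl.camera("side"); crop(s["img"],225,200,365,310,5,"d2")
P=lambda a,z:[.5543+.12*np.cos(np.radians(a)),-.1323+.12*np.sin(np.radians(a)),z]
for c,n in((s,"side"),(ctrl.camera("scene"),"scene")):
  print(n,project(c,[P(a,.12) for a in(159,249,339,69)]).round(1)); print([o[0] for o in orange(c,220,180,370,290)])
E
```

```text
t 6.15 pos [ 0.4427 -0.0903  0.0999] rpy [-180.    -0.   -20.4] q [ 14.   7. -36.  -0. -47.  56.]
tool shift [-0.0007 -0.0008 -0.0001] rotvec [-0.02 -0.03  0.62]
side [[254.  230. ]
 [275.7 264.4]
 [343.9 251.7]
 [314.  220.8]]
[(np.float64(311.5), np.float64(215.5)), (np.float64(256.0), np.float64(230.0)), (np.float64(253.0), np.float64(245.0)), (np.float64(341.0), np.float64(251.0)), (np.float64(277.5), np.float64(265.5))]
scene [[322.  206.2]
 [322.4 187.1]
 [277.7 184.7]
 [272.5 203.3]]
[(np.float64(276.0), np.float64(186.0)), (np.float64(330.0), np.float64(187.5)), (np.float64(272.5), np.float64(205.0)), (np.float64(323.0), np.float64(207.0)), (np.float64(321.0), np.float64(219.0)), (np.float64(251.0), np.float64(253.5)), (np.float64(260.0), np.float64(254.0)), (np.float64(250.0), np.float64(264.0))]
```

All bushes now project onto the 159° catch positions within about 1 px; it has clicked in. Release, rise, go over the rod.

Emit:
shift_gripper(
  offsets=[0.6,0,0,0,0,0,0,0.7,0,0,-0.2,0,0,0,0.7,0,0,-0.6,0,0,0,0.7,0,0,-0.8,0,0,0,0.7,0,0,-0.8,0,0,0,0.7,0,0,-0.8,0,0,0,0.7,0,0,-0.4,0,0,0,0.7,0,0,0,0,0,2],
)

```text
time_s: 7.05
position: [0.4442, -0.0903, 0.284]
eef_rot: [-179.8, -0.3, -28.4]
force: [-0.4, -0.4, 0.2]
width: 0.697
grip_force: 0.0
```

Emit:
shift_gripper(
  offsets=[0.7,0,0,0,0,0,2,0.7,0,0,0,0,0,2,0.7,0,0,0,0,0,2,0.7,0,0,0,0,0,2,0.7,0,0,0,0,0,2,0.7,0,0,0,0,0,2,0.7,0,0,0,0,0,2,0.7,0,0,0,0,0,1.875],
)

```text
time_s: 7.85
position: [0.4425, -0.0903, 0.2803]
eef_rot: [-180.0, -0.0, -92.2]
force: [0.2, 0.0, -0.4]
width: 0.699
grip_force: 0.0
```

```bash
python3 go.py .565 .06 .28 -92
```

```text
t 7.85 pos [ 0.4425 -0.0903  0.2803] rpy [-180.    -0.   -92.2] q [ 14.  -3. -21.   0. -72. -16.]
tool shift [-0.1548 -0.1168  0.0004] rotvec [-0.02 -0.   -0.16]
```

Emit:
shift_gripper(
  offsets=[0.7,-0.4,-0.24,0,0,0,0,0.7,-0.7,-0.4,0,0,0,0,0.7,-0.7,-0.4,0,0,0,0,0.7,-0.7,-0.4,0,0,0,0,0.7,-0.7,-0.4,0,0,0,0,0.7,-0.7,-0.3,0,0,0,0,0.7,-0.5,-0.2,0,0,0,0,0.7,0,0,0,0,0,0],
)

```text
time_s: 8.65
position: [0.5675, 0.1285, 0.2793]
eef_rot: [180.0, -0.0, -91.7]
force: [-0.7, 0.4, 0.5]
width: 0.701
grip_force: 0.0
```

Emit:
shift_gripper(
  offsets=[0.7,0,0,0,0,0,0],
)

```text
time_s: 8.75
position: [0.5665, 0.1263, 0.2796]
eef_rot: [180.0, -0.0, -91.8]
force: [-1.7, -0.3, -0.6]
width: 0.701
grip_force: 0.0
```

```bash
python3 go.py .565 .097 .28 -92
python3 - <<'E'
from h import *
c=ctrl.camera("wrist"); cv2.imwrite("pics/w2.png",c["img"][:,:,::-1])
print(project(c,[[.565,.097,.186],[.565,.097,.045],[.4423,-.0893,.12]]).round(1))
E
```

```text
t 8.75 pos [0.5665 0.1263 0.2796] rpy [180.   -0.  -91.8] q [ 32.  10.  -7.   0. -73. -34.]
tool shift [ 0.0293  0.0006 -0.0003] rotvec [ 0.04 -0.03  0.22]
[[282.6 180.2]
 [282.2 159. ]
 [418.7 -53.2]]
```

View pics/w2.png

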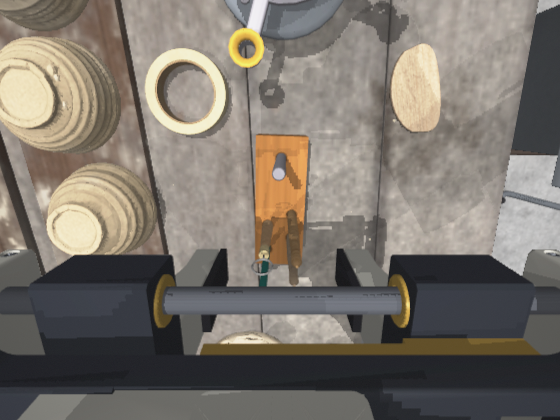

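Rod top at pixel (279,173), its foot at the block about (281,155); block axis aligned with the image.

```bash
python3 - <<'E'
from h import *
c=ctrl.camera("wrist")
print(onplane(c,279,173,.186),onplane(c,281,156,.045))
E
```

```text
[0.56766778 0.09033791 0.186     ] [0.56630862 0.09266554 0.045     ]
```

Emit:
shift_gripper(
  offsets=[0.7,0.4,0,0,0,0,0,0.7,0.28,0,0,0,0,0,0.7,0,0,0,0,0,0,0.7,0,0,0.6,0,0,0,0.7,0,0,0.8,0,0,0,0.7,0,0,0.8,0,0,0,0.7,0,0,0.45,0,0,0,0.7,0,0,0,0,0,0],
)

```text
time_s: 9.65
position: [0.5634, 0.0906, 0.144]
eef_rot: [179.7, -0.1, -91.9]
force: [-0.2, 0.9, -0.4]
width: 0.694
grip_force: 0.0
```

```bash
python3 go.py .567 .092 .147 -92
```

```text
t 9.65 pos [0.5634 0.0906 0.144 ] rpy [ 1.797e+02 -1.000e-01 -9.190e+01] q [ 29.  15. -19.  -0. -57. -31.]
tool shift [-0.0015 -0.0036 -0.0031] rotvec [ 0.32 -0.14  0.09]
```

Emit:
shift_gripper(
  offsets=[0,0,0,0,0,0,0,0,0,0,0,0,0,0,0,0,0,0,0,0,0,0,0,0,0,0,0,0,0,0,0,0,0,0,0,0,0,0,0,0,0,0,0,0,0,0,0,0,0],
)

```text
time_s: 10.35
position: [0.5656, 0.0918, 0.1472]
eef_rot: [-180.0, 0.0, -91.8]
force: [0.6, -1.1, 0.2]
width: 0.127
grip_force: 30.2
```

Emit:
shift_gripper(
  offsets=[0,0,0,-0.2,0,0,0,0,0,0,-0.4,0,0,0,0,0,0,-0.5,0,0,0,0,0,0,-0.5,0,0,0,0,0,0,-0.5,0,0,0,0,0,0,-0.5,0,0,0,0,0,0,-0.4,0,0,0,0,0,0,0,0,0,0],
)

```text
time_s: 11.15
position: [0.5667, 0.092, 0.3007]
eef_rot: [-179.7, 0.1, -91.8]
force: [0.7, -0.1, -1.3]
width: 0.127
grip_force: 30.0
```

```bash
python3 go.py .4423 -.0893 .297 -92
```

```text
t 11.15 pos [0.5667 0.092  0.3007] rpy [-1.797e+02  1.000e-01 -9.180e+01] q [ 29.   9.  -6.   0. -75. -31.]
tool shift [0.1852 0.1186 0.0028] rotvec [-0.28  0.1   0.17]
```

Emit:
shift_gripper(
  offsets=[0,0.16,0.1,0,0,0,0,0,0.32,0.2,0,0,0,0,0,0.4,0.26,0,0,0,0,0,0.4,0.26,0,0,0,0,0,0.4,0.26,0,0,0,0,0,0.4,0.26,0,0,0,0,0,0.4,0.26,0,0,0,0,0,0.4,0.26,0,0,0,0],
)

```text
time_s: 11.95
position: [0.4666, -0.0508, 0.2972]
eef_rot: [-180.0, 0.0, -91.8]
force: [-0.9, -0.8, -1.7]
width: 0.125
grip_force: 30.0
```

Emit:
shift_gripper(
  offsets=[0,0.36,0.24,0,0,0,0,0,0.28,0.18,0,0,0,0,0,0.18,0.12,0,0,0,0,0,0,0,0,0,0,0,0,0,0,0,0,0,0],
)

```text
time_s: 12.45
position: [0.4398, -0.0894, 0.2972]
eef_rot: [-180.0, 0.0, -91.9]
force: [0.4, -0.3, -2.5]
width: 0.129
grip_force: 30.0
```

```bash
python3 go.py .4423 -.0893 .297 -92
python3 - <<'E'
from h import *
o=ctrl.get_obs()["position"]
ims=[]
for n in("scene","side"):
    c=ctrl.camera(n); x,y=o[:2]
    pr=project(c,[[x,y,o[2]-.141],[x,y,.28],[.4423,-.0893,.12],[.4423,-.0893,.074]]).round(1); print(n,pr.tolist(),[q[0] for q in orange(c,220,180,370,290)])
    u=int(pr[0][0]);v=int(pr[0][1])+10
    crop(c["img"],u-30,v-55,u+30,v+45,6,"t"); ims.append(cv2.imread("pics/t.png"))
cv2.imwrite("pics/rod1.png",np.hstack(ims))
E
```

```text
t 12.45 pos [ 0.4398 -0.0894  0.2972] rpy [-180.     0.   -91.9] q [ 14.  -4. -19.  -0. -74. -16.]
tool shift [-0.0001 -0.0025  0.0002] rotvec [-0.03  0.01  0.13]
scene [[323.4, 196.6], [325.9, 161.6], [322.0, 206.2], [321.2, 218.2]] [(np.float64(276.0), np.float64(186.0)), (np.float64(272.5), np.float64(204.5)), (np.float64(322.0), np.float64(207.5)), (np.float64(321.0), np.float64(219.0)), (np.float64(250.5), np.float64(254.0))]
side [[252.9, 217.4], [252.2, 171.3], [254.0, 230.0], [254.2, 245.4]] [(np.float64(308.5), np.float64(215.0)), (np.float64(253.0), np.float64(231.5)), (np.float64(253.5), np.float64(247.0)), (np.float64(341.0), np.float64(251.0)), (np.float64(277.5), np.float64(265.0))]
```

View pics/rod1.png

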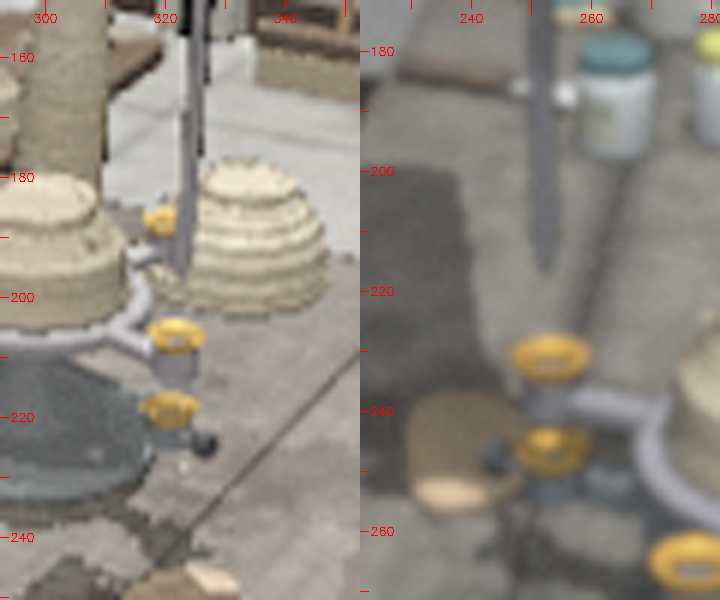

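The rod hangs upright with its tip at scene (323,197), side (252,217), directly over both mouths to within about 2.5 mm. I'll correct that and lower it.

Emit:
shift_gripper(
  offsets=[0,0,-0.05,0,0,0,0,0,0,0,0.24,0,0,0,0,0,0,0.24,0,0,0,0,0,0,0.24,0,0,0,0,0,0,0.24,0,0,0,0,0,0,0.16,0,0,0,0,0,0,0,0,0,0],
)

```text
time_s: 13.25
position: [0.4416, -0.0895, 0.2397]
eef_rot: [179.9, -0.0, -91.8]
force: [1.3, -1.1, -3.2]
width: 0.131
grip_force: 30.0
```

```bash
python3 go.py .4423 -.0893 .171 -92; python3 -c "
from station import ctrl;o=ctrl.get_obs();print(o['force'],o['moment'])"
```

```text
t 13.25 pos [ 0.4416 -0.0895  0.2397] rpy [179.9  -0.  -91.8] q [ 14.  -2. -25.   0. -67. -16.]
tool shift [-0.0003 -0.0008  0.0687] rotvec [ 0.11 -0.03  0.16]
[ 1.27857224 -1.07158464 -3.23187986] [-0.6687275  -0.39809803 -0.03490795]
```

Emit:
shift_gripper(
  offsets=[0,0,0,0.2,0,0,0,0,0,0,0.2,0,0,0,0,0,0,0.2,0,0,0,0,0,0,0.12,0,0,0,0,0,0,0,0,0,0],
)

```text
time_s: 13.75
position: [0.4417, -0.0894, 0.204]
eef_rot: [179.9, -0.0, -91.8]
force: [0.9, -1.5, -3.2]
width: 0.126
grip_force: 30.0
```

```bash
python3 go.py .4423 -.0893 .171 -92; python3 -c "
from station import ctrl;o=ctrl.get_obs();print(o['force'],o['moment'])"
```

```text
t 13.75 pos [ 0.4417 -0.0894  0.204 ] rpy [179.9  -0.  -91.8] q [ 14.  -0. -28.  -0. -62. -16.]
tool shift [-0.0001 -0.0007  0.033 ] rotvec [ 0.09 -0.02  0.16]
[ 0.88688991 -1.51236676 -3.21397978] [-0.72432798 -0.33813934  0.02192385]
```

Emit:
shift_gripper(
  offsets=[0,0,0,0.2,0,0,0,0,0,0,0.2,0,0,0,0,0,0,0.18,0,0,0,0,0,0,0.08,0,0,0,0,0,0,0,0,0,0,0,0,0,0,0,0,0],
)

```text
time_s: 14.35
position: [0.442, -0.0893, 0.1718]
eef_rot: [180.0, -0.0, -91.8]
force: [1.6, -2.5, -3.6]
width: 0.125
grip_force: 30.0
```

```bash
python3 - <<'E'
from h import *
o=ctrl.get_obs(); print(o['position'],o['force'],o['moment']); x,y,z=o['position']
ims=[]
for n in("scene","side"):
    c=ctrl.camera(n)
    pr=project(c,[[x,y,z-.141],[x,y,.05],[.4423,-.0893,.12]]).round(1); print(n,pr.tolist())
    u=int(pr[0][0]);v=int(pr[0][1])-15
    crop(c["img"],u-30,v-50,u+30,v+40,6,"t"); ims.append(cv2.imread("pics/t.png"))
cv2.imwrite("pics/rod2.png",np.hstack(ims))
E
```

```text
[ 0.44198231 -0.08930365  0.17178332] [ 1.60534691 -2.47837649 -3.63744254] [-1.53726792 -0.56679654 -0.01103156]
scene [[320.5, 229.2], [320.9, 224.4], [322.0, 206.2]]
side [[254.2, 259.5], [254.2, 253.3], [254.0, 230.0]]
```

View pics/rod2.png

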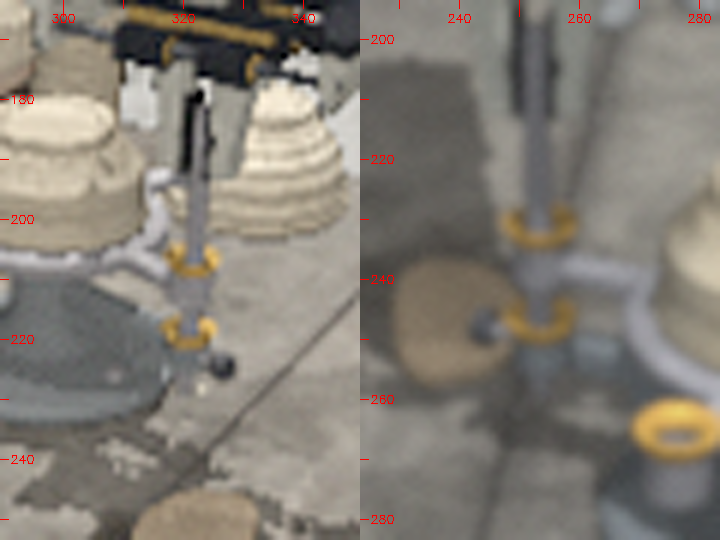

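The rod passes through both brass mouths, with its tip at about scene (320.5,229), which puts it at z ≈ 0.03. The forces are small, so I'm handing in.

```bash
python3 -c "
from station import ctrl;print(ctrl.job_done())"
```

```text
the job is handed in; nothing more can be done
None
```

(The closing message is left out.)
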